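# Tuck the slide carrier under the imager's cover leaf and hold it flat

## Task

Take the slide carrier with the blue grip from the grey rest and slide its front edge under the orange-lipped cover leaf of the slide imager, square and centred between the two white lines, fully home against the brass stops, without lifting the leaf. Then keep hold of the grip and press the carrier flat on the bed with a light steady push of about 10 newtons; finish while still holding and pressing it there. Leave the yellow carrier and the other lab things where they are.

Things in the scene. Friction and masses are not known exactly. Their poses are not given: they have to be found in the camera images.
- blue_grip (a point): Centre of the blue grip, a block 12 (x) x 40 (y) x 32 mm high on the loose carrier (about 120 g), an aluminium plate 120 (x) x 50 (y) x 5 mm. This point is 21 mm above the carrier's underside, on its centre line, 75 mm behind its front edge. x points to the front edge (the one to tuck in), z up. Pinch it from above, fingers closing along x. The underside starts 10 mm above the table.
- blue_lead (a point): Middle of the lower front edge of the blue carrier, at the underside; x points forward out of that edge, z up.
- imager_bed (a point): Point on the black bed (top 30 mm above the table) of the fixed imager, a white box 200 (x) x 130 (y) x 30 mm: its centre, straight below the leaf's front edge. x: the way a carrier slides in under the leaf; z up. Open bed back to x = -95 mm. Two brass stop studs, 7 mm high, at y = +-16 mm, with faces at x = +30 mm: home is the front edge 30 mm under the leaf. White lines at y = +-28.5 mm.
- bed: The black bed plate of the imager, 190 (x) x 120 (y) x 4 mm, fixed; origin at the centre of its underside, 4 mm below the bed point.
- leaf_edge (a point): Middle of the lower front edge of the cover leaf, a light (60 g) clear flap 92 (x) x 104 (y) x 3 mm with an orange front lip. It lies level, its underside 9 mm above the bed (4 mm more than the carrier is thick), its top 13 mm above the bed, hinged at its far edge, 92 mm along x. A hinge block of the same height is at the far end.
- leaf (a joint): Angle of the cover leaf: 0 lying down on its rest (as it starts), growing as its front edge is lifted (0.05 rad is about 5 mm at the edge). A touch from below lifts it; a light spring and its weight close it.
- imager: The fixed white imager itself; origin 30 mm straight below the bed point, on the table.
- rest: Fixed grey rest plate 150 (x) x 210 (y) x 10 mm on which the two carriers lie side by side, front edges to +x, about 100 mm apart, in either order. Origin: centre of its underside. It may be on either side of the imager.
- yellow_grip (a point): Centre of the grip of the other carrier, same shape with a yellow grip; it stays.
- beaker: Loose glass beaker, 70 mm across, 90 mm high, origin under its centre; stays.
- jar: Loose amber jar, 60 mm across, 85 mm high, origin under its centre; stays.
- petri: Loose closed petri dish, 94 mm across, 16 mm high, origin under its centre; stays.
- slidebox: Loose green slide box 60 x 90 x 32 mm, origin under its centre; stays.
- tweezers: Loose steel tweezers 120 mm long lying on the table; stay.
Mind the look-alikes: they are no part of the job. Leave any black, pink or purple look-alike of the part that bears blue_grip alone.

How it is judged:
By the outcome, as a careful person would: the job done as asked, in the order asked, and still so for the second after the job is handed in, while the arm keeps its last pose, push and grip.
It also fails if it takes over 42 s, if anything falls off the work surface, if the arm or the gripper's body presses on something with over 40 N, if the wrist force passes 120 N, or if a joint passes its speed limit or range.

## Robot

A 7-joint arm with a two-finger parallel gripper is mounted at the origin on the work surface. World frame = base frame: x ahead of the robot, y to its left, z up, the work surface at z = 0. Lengths are in m, angles in rad, forces in N, time in s.
With the tool pointing down it reaches from about 0.4 to 0.925 m from the base axis. Payload 4.1 kg.
Tool frame: the origin (TCP) lies midway between the tips of the shut fingers; the grasp point (between the pads) lies 19 mm behind it (robot.grip_point_offset is the distance from the TCP to the grasp point, in m); z points along the fingers, y is the line along which they close (so a half turn about z gives the same grasp; the last joint's range is limited). The gripper opens to 85 mm and grips with 20 to 120 N. Pads are 22 mm wide; open, the fingers measure 114 mm over their backs; the gripper's body (76 mm by 85 mm) begins 54 mm behind the grasp point. The pads swing forward as they close: fully open they stand 13 mm farther back than shut.
Start: joints at [1.036, 0.398, 0.045, 1.537, -0.019, 1.207, -0.051], TCP at [0.274, -0.589, 0.231] pointing down, gripper open.
Joint ranges: [-2.82, 2.82], [-0.49, 2.23], [-1.37, 1.46], [0, 2.46], [-1.36, 4.5], [0.23, 2], [-2.94, 2.94]. Speed limits (rad/s): [2.57, 2.57, 3.14, 3.14, 3.14, 3.14, 3.14].

## Interface

Orientations are given as a unit quaternion [x, y, z, w].
In Python, from station import robot, eyes, order gives the robot as it stands.
- The arm moves only by the tool carry_out, never from a script. Its argument "moves" is a list of rows, each an object of numbers: "jaw": the finger opening in cm, from 0 to 8.54; "x", "y", "z": the shift along the world's x, y, z in cm; "roll": the turn about the world's z in rad. In form: [{"jaw": .., "x": .., "y": .., "z": .., "roll": ..}, ...]. A call has 1 to 12 rows; each row shifts and turns the commanded pose from where the row before left it; what a row does not reach is not made up. A row lasts 1/12 s, in which the tool goes at most 41.7 mm and 7.16 degrees, less where a joint would pass 70% of its speed; a pose out of reach is approached as far as the arm can. A call with a gripper value outside its range is refused whole. The fingers move at their own pace and stop on an object; the grip force is fixed at half the most. Time passes only in rows, so rows that do not move let the fingers close. It gives the time, the measured TCP pose, the force, the opening and the grip force at its end, in the units of the state.
- robot.get_state(): the state, without advancing time (a new reading comes with each control period).
- eyes.camera(name): name is "scene" or "top" or "wrist"; returns a dict with "pixels" (480x640x3 uint8, red, green, blue), "depth" (480x640 float32, m along the optical axis (not along the pixel's ray), 0 where there is no reading), "intrinsics" (3x3 intrinsics, pixels), "dist_coeffs" ([k1, k2, p1, p2, k3] as OpenCV has them; the pictures are not rectified), "rvec" (rotation vector, rad) and "tvec" (3), from world to camera coordinates, as OpenCV has them. Camera axes: x right, y down, z forward; pixel columns grow to the right and rows downward; lengths in m; the calibration is good to about 2 mm. A picture is of the moment at which its call begins.
- order.hand_in(): hands the job in; it is judged then, once.
Trained networks look in the newest picture that a camera, given by its name, has taken for a name from the list of things; names that differ only in an ending like _2 or _b are one class to them, and where a whole thing is asked for, a point or a joint stands for the part that bears it (a point fixed in the world has none). Each returns a list of dicts, best first, with "confidence" (0 to 1); they miss things now and then, are a little off and sometimes report something else, mostly with a low value. They report only what shows in the picture. A call takes as long as a camera call. They do not tell look-alikes from the thing itself.
- eyes.boxes_of(camera, label): "extent" ([left, top, width, height] in pixels, round what is visible of it).
- eyes.mark_of(camera, label): "centre" ([column, row] in pixels: a listed point, or the origin of a listed thing).
The state is a dict: "time_s": time; "qpos": joint angles; "dq": joint speeds; "tau": joint torques, N m; "position": TCP position; "orientation": TCP orientation; "wrist_force": force on the tool from outside, world axes, zero at the start; "moment": the same for the moment, N m; "opening": finger opening in m; "grasp_force": force on a finger pad.
Only numpy, scipy, OpenCV 4.12 (cv2) and the standard library are available. Lean on these libraries where they do the work, as an engineer would, in place of code of your own. Each camera call takes 0.05 s, during which the arm holds its last target. There are 200 camera calls.

## Working session

There is one attempt and no reset: what is moved stays moved. The work goes in short steps, Python scripts to look and compute and a tool call to move; the robot and the scene stay as the last step left them, time stands still between calls to the robot, and variables do not carry over. Pictures are saved under pics/ and viewed, at most 10 in all, crops included, and the job is handed in when it is done.

Besides the shell and the picture viewer there is one more tool, called after "Request:" by a JSON object that holds its "method" and its "body", one argument or row to a line. carry_out: Moves the arm, as the interface text tells. Its arguments: {"type":"object","properties":{"moves":{"type":"array"}},"required":["moves"]}

```bash
mkdir -p pics; cat > h.py <<'E'
import numpy as np, cv2
from station import robot, eyes, order
def snap(c,fn=None):
    d=eyes.camera(c)
    if fn: cv2.imwrite('pics/'+fn,d['pixels'][:,:,::-1])
    return d
def ray(d,uv):
    uv=np.array(uv,float).reshape(-1,1,2)
    n=cv2.undistortPoints(uv,d['intrinsics'],d['dist_coeffs']).reshape(-1,2)
    R=cv2.Rodrigues(d['rvec'])[0]; t=np.ravel(d['tvec'])
    return -R.T@t, np.c_[n,np.ones(len(n))]@R
def atz(d,uv,z):
    o,r=ray(d,uv); return o+r*((z-o[2])/r[:,2])[:,None]
def dep(d,uv):
    o,r=ray(d,uv); uv=np.round(np.array(uv)).astype(int).reshape(-1,2)
    return o+r*d['depth'][uv[:,1],uv[:,0]][:,None]
def proj(d,p):
    return cv2.projectPoints(np.array(p,float).reshape(-1,1,3),d['rvec'],d['tvec'],d['intrinsics'],d['dist_coeffs'])[0].reshape(-1,2)
E
python3 - <<'E'
from h import *
np.set_printoptions(precision=4,suppress=True)
s=robot.get_state();print({k:s[k] for k in('time_s','position','orientation','opening','wrist_force')})
for c in('top','scene'):
    d=snap(c,c+'0.png'); print(c,ray(d,[320,240]))
    for l in('blue_grip','blue_lead','imager_bed','leaf_edge','yellow_grip','rest'):
        for m in eyes.mark_of(c,l)[:3]: print(l,np.round(m['centre'],1),round(m['confidence'],2),dep(d,[m['centre']])[0])
E
```

```text
{'time_s': 0.0, 'position': array([ 0.2741, -0.5887,  0.2302]), 'orientation': array([ 0.9763,  0.2162, -0.0003, -0.001 ]), 'opening': 0.0856661304243948, 'wrist_force': array([-0.7363,  0.3137,  0.0439])}
top (array([ 0.3794, -0.0662,  1.0823]), array([[ 0.1396, -0.0068, -0.9902]]))
blue_grip [346.9 267. ] 0.98 [ 0.4663 -0.1315  0.0476]
blue_grip [360.9 352.5] 0.77 [ 0.2845 -0.1605  0.036 ]
blue_grip [461.1 253.2] 0.75 [ 0.4974 -0.3819  0.0399]
blue_lead [466. 224.] 0.97 [ 0.5682 -0.4062  0.0058]
blue_lead [377.3 321.1] 0.74 [ 0.3498 -0.2004  0.006 ]
blue_lead [337.5 234.8] 0.73 [ 0.5428 -0.1132  0.0079]
imager_bed [211.2 244.5] 0.85 [0.5176 0.1675 0.0298]
imager_bed [339.2 236.3] 0.61 [ 0.5388 -0.1169  0.0117]
leaf_edge [210.  244.4] 0.87 [0.5178 0.1702 0.0298]
yellow_grip [386.8 255.7] 0.81 [ 0.4907 -0.218   0.0499]
rest [363.4 252.9] 0.59 [ 0.501  -0.1711  0.0122]
scene (array([ 1.4427, -0.6846,  1.1632]), array([[-0.5923,  0.3907, -0.7047]]))
blue_grip [210.1 296.9] 0.96 [ 0.4972 -0.3841  0.029 ]
blue_grip [144.5 250. ] 0.79 [ 0.261  -0.4533  0.035 ]
blue_grip [290.  248.9] 0.67 [ 0.4682 -0.1366  0.0252]
blue_lead [213.4 329.1] 0.97 [ 0.5697 -0.4162  0.0041]
blue_lead [171.8 264.1] 0.92 [ 0.3143 -0.4076 -0.0004]
blue_lead [309.  265.7] 0.61 [ 0.541  -0.1254  0.0178]
imager_bed [420.  284.9] 0.64 [0.7762 0.0393 0.0553]
imager_bed [394.2 212.9] 0.63 [0.5324 0.1603 0.0441]
imager_bed [362.4 320.8] 0.4 [ 0.7725 -0.1303  0.038 ]
leaf_edge [393.9 209.9] 0.56 [0.5208 0.169  0.042 ]
yellow_grip [265.4 264.7] 0.96 [ 0.4941 -0.2252  0.0422]
yellow_grip [476.2 255.4] 0.31 [0.7616 0.2478 0.0194]
rest [286.2 266.6] 0.63 [ 0.5046 -0.172   0.0113]
```

View pics/top0.png

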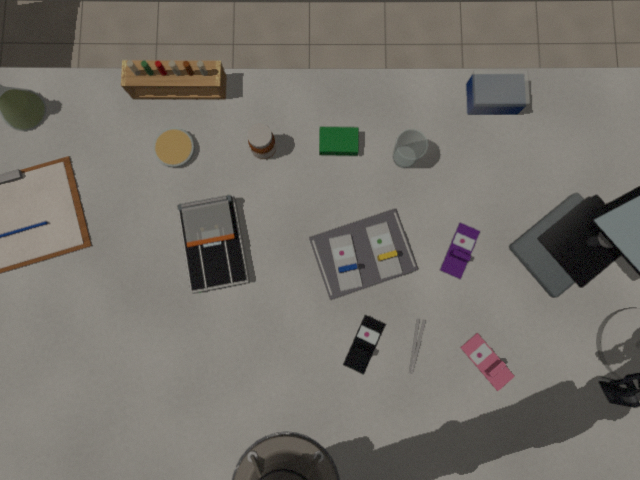

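View pics/scene0.png

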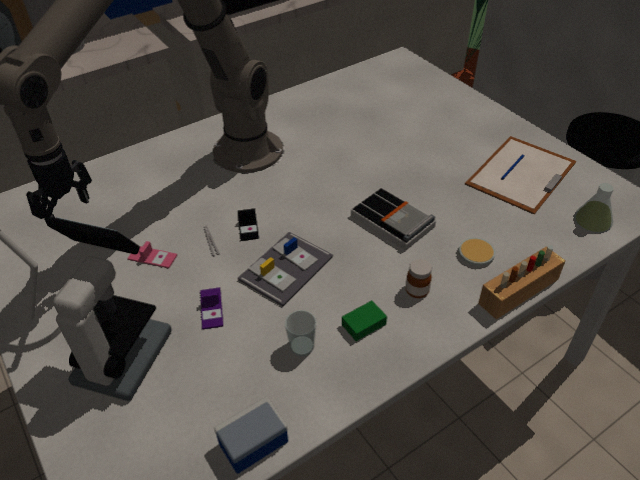

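The top picture shows the candidates: a blue-grip carrier on the grey rest (347,268), black (365,345), purple (460,250), pink (487,362) and yellow (387,256). The one at (347,268) fits, because it has a blue grip and lies on the rest beside the yellow one. The imager is at about (212,243), with its leaf edge at about (210,240). I'll confirm with a crop.

```bash
python3 - <<'E'
from h import *
np.set_printoptions(precision=4,suppress=True)
d=snap('top'); im=d['pixels']
c=np.hstack([im[185:305,300:430],im[185:305,160:260]])[:,:,::-1]
cv2.imwrite('pics/c1.png',cv2.resize(c,None,fx=3.4,fy=3.4,interpolation=cv2.INTER_CUBIC))
h=cv2.cvtColor(im,cv2.COLOR_RGB2HSV)
def seg(lo,hi,box,z,n):
    m=cv2.inRange(h,lo,hi); k=np.zeros_like(m); x0,y0,x1,y1=box; k[y0:y1,x0:x1]=m[y0:y1,x0:x1]
    v,u=np.nonzero(k); p=atz(d,np.c_[u,v],z)[:,:2]; (c,s,a)=cv2.minAreaRect((p*1000).astype(np.float32)); print(n,len(u),p.mean(0),c,s,a)
seg((100,120,50),(125,255,255),(320,250,375,285),.047,'blue')
seg((5,150,100),(18,255,255),(180,220,240,255),.043,'lip')
# rest corners, imager corners
print(atz(d,[[310,238],[398,209],[417,267],[331,298]],.01))
print(atz(d,[[178,203],[231,197],[246,284],[190,291]],.03))
E
```

```text
blue 88 [ 0.465  -0.1325] (465.0057373046875, -132.64019775390625) (10.616931915283203, 38.76791000366211) 11.354968070983887
lip 186 [0.526  0.1671] (525.8284301757812, 167.21092224121094) (9.298295021057129, 102.5361099243164) 11.196088790893555
[[ 0.5351 -0.0509  0.01  ]
 [ 0.6021 -0.2515  0.01  ]
 [ 0.4696 -0.291   0.01  ]
 [ 0.4004 -0.0979  0.01  ]]
[[0.6112 0.2445 0.03  ]
 [0.6251 0.1264 0.03  ]
 [0.4304 0.0887 0.03  ]
 [0.4152 0.2104 0.03  ]]
```

View pics/c1.png

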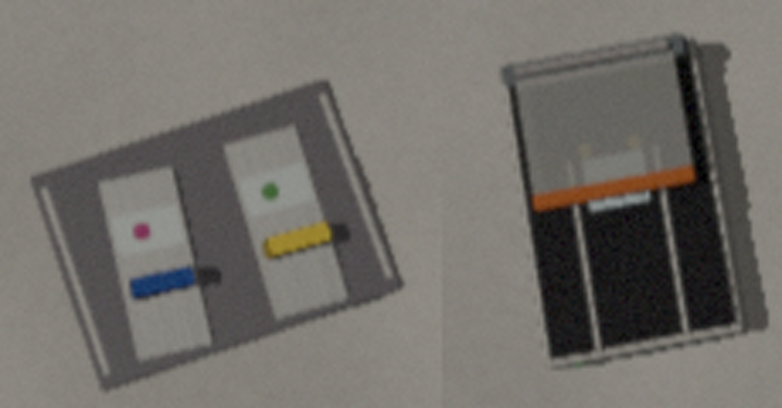

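The crop confirms it: the blue grip at crop (162,282) sits on a plain aluminium carrier on the grey rest, with yellow beside it. The leaf lip runs from (533,202) to (695,175), with white lines on the bed below it. The grip yaw is about 11.3°, so I turn +1.33 rad on the way over.

Request:
{"method": "carry_out", "body": {
  "moves": [
    {"jaw": 6, "x": 1.5, "y": 3.5, "z": 0, "roll": 0.111},
    {"jaw": 6, "x": 1.5, "y": 3.5, "z": 0, "roll": 0.111},
    {"jaw": 6, "x": 1.5, "y": 3.5, "z": 0, "roll": 0.111},
    {"jaw": 6, "x": 1.5, "y": 3.5, "z": 0, "roll": 0.111},
    {"jaw": 6, "x": 1.5, "y": 3.5, "z": 0, "roll": 0.111},
    {"jaw": 6, "x": 1.5, "y": 3.5, "z": 0, "roll": 0.111},
    {"jaw": 6, "x": 1.5, "y": 3.5, "z": 0, "roll": 0.111},
    {"jaw": 6, "x": 1.5, "y": 3.5, "z": 0, "roll": 0.111},
    {"jaw": 6, "x": 1.5, "y": 3.5, "z": 0, "roll": 0.111},
    {"jaw": 6, "x": 1.5, "y": 3.5, "z": 0, "roll": 0.111},
    {"jaw": 6, "x": 1.5, "y": 3.5, "z": 0, "roll": 0.111},
    {"jaw": 6, "x": 1.5, "y": 3.5, "z": 0, "roll": 0.111}
  ]
}}

```text
time_s: 1.75
position: [0.4549, -0.1676, 0.2318]
orientation: [0.632, 0.775, 0.0, 0.001]
wrist_force: [0.6, -1.1, 0.5]
opening: 0.06
grasp_force: 0.0
```

Request:
{"method": "carry_out", "body": {
  "moves": [
    {"jaw": 6, "x": 0.5, "y": 1.7, "z": -3, "roll": 0},
    {"jaw": 6, "x": 0.5, "y": 1.7, "z": -3, "roll": 0},
    {"jaw": 6, "x": 0, "y": 0, "z": 0, "roll": 0},
    {"jaw": 6, "x": 0, "y": 0, "z": 0, "roll": 0}
  ]
}}

```text
time_s: 2.08
position: [0.4634, -0.1345, 0.1704]
orientation: [0.633, 0.774, -0.001, -0.001]
wrist_force: [0.4, -0.4, 0.1]
opening: 0.06
grasp_force: 0.0
```

```bash
python3 - <<'E'
from h import *
np.set_printoptions(precision=4,suppress=True)
d=snap('wrist','w1.png'); im=d['pixels']; print(robot.get_state()['position'],robot.get_state()['orientation'])
h=cv2.cvtColor(im,cv2.COLOR_RGB2HSV); m=cv2.inRange(h,(100,120,50),(125,255,255))
n,l,s,c=cv2.connectedComponentsWithStats(m)
for i in range(1,n):
    if s[i,4]>300:
        v,u=np.nonzero(l==i); p=atz(d,np.c_[u,v],.047)[:,:2]; print(s[i],c[i],p.mean(0),cv2.minAreaRect((p*1000).astype(np.float32)))
for q in('blue_grip','blue_lead'):
    for k in eyes.mark_of('wrist',q)[:2]: print(q,k,atz(d,[k['centre']],.031 if q=='blue_grip' else .01))
print(ray(d,[320,240]))
E
```

```text
[ 0.4645 -0.1359  0.1717] [ 0.6341  0.7732 -0.0002  0.0002]
[ 312  188   18   64 1083] [320.8606 219.651 ] [ 0.4664 -0.1306] ((466.2576904296875, -130.95355224609375), (11.56239128112793, 45.360599517822266), 11.995777130126953)
blue_grip {'centre': [320.5, 217.4], 'confidence': 0.78} [[ 0.4668 -0.1335  0.031 ]]
blue_grip {'centre': [82.9, 208.3], 'confidence': 0.78} [[ 0.2941 -0.1611  0.031 ]]
blue_lead {'centre': [174.7, 253.6], 'confidence': 0.97} [[ 0.3583 -0.1929  0.01  ]]
blue_lead {'centre': [413.9, 208.3], 'confidence': 0.87} [[ 0.538  -0.1177  0.01  ]]
(array([ 0.4481, -0.0532,  0.3128]), array([[ 0.073 , -0.3259, -0.9427]]))
```

View pics/w1.png

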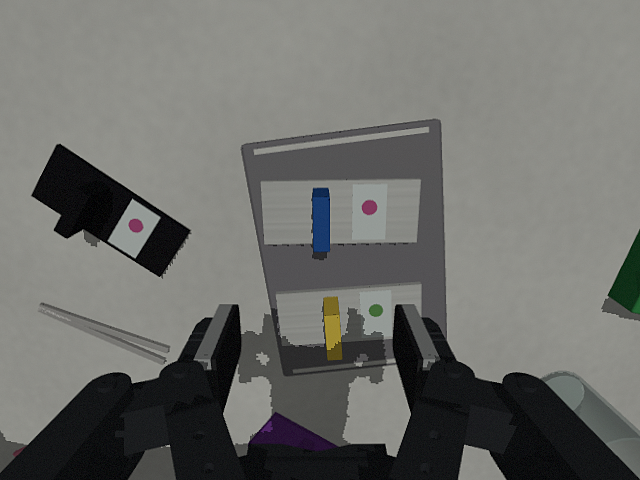

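The wrist picture shows the blue grip at (321,219) on the upper carrier. The yellow one is below at (333,328) and the black one is off the rest at (110,210). I'm descending now.

Request:
{"method": "carry_out", "body": {
  "moves": [
    {"jaw": 4, "x": 0.15, "y": 0.4, "z": -3, "roll": 0.008},
    {"jaw": 4, "x": 0, "y": 0, "z": -3.5, "roll": 0},
    {"jaw": 4, "x": 0, "y": 0, "z": -3.5, "roll": 0},
    {"jaw": 4, "x": 0, "y": 0, "z": -2.5, "roll": 0},
    {"jaw": 4, "x": 0, "y": 0, "z": -1.5, "roll": 0},
    {"jaw": 4, "x": 0, "y": 0, "z": -1.0, "roll": 0},
    {"jaw": 4, "x": 0, "y": 0, "z": 0, "roll": 0},
    {"jaw": 4, "x": 0, "y": 0, "z": 0, "roll": 0}
  ]
}}

```text
time_s: 2.9
position: [0.4668, -0.1323, 0.0222]
orientation: [0.632, 0.775, 0.0, 0.001]
wrist_force: [1.2, 0.4, -0.1]
opening: 0.0401
grasp_force: 0.0
```

Request:
{"method": "carry_out", "body": {
  "moves": [
    {"jaw": 0.5, "x": 0, "y": 0, "z": 0, "roll": 0},
    {"jaw": 0.5, "x": 0, "y": 0, "z": 0, "roll": 0},
    {"jaw": 0.5, "x": 0, "y": 0, "z": 0, "roll": 0},
    {"jaw": 0.5, "x": 0, "y": 0, "z": 0, "roll": 0},
    {"jaw": 0.5, "x": 0, "y": 0, "z": 0, "roll": 0},
    {"jaw": 0.5, "x": 0, "y": 0, "z": 0, "roll": 0}
  ]
}}

```text
time_s: 3.4
position: [0.4673, -0.1318, 0.0229]
orientation: [0.631, 0.776, 0.0, 0.002]
wrist_force: [-0.1, -0.7, 6.7]
opening: 0.011
grasp_force: 60.9
```

Request:
{"method": "carry_out", "body": {
  "moves": [
    {"jaw": 0.5, "x": 0, "y": 0, "z": 1.5, "roll": 0},
    {"jaw": 0.5, "x": 0, "y": 0, "z": 3, "roll": 0},
    {"jaw": 0.5, "x": 0, "y": 0, "z": 3, "roll": 0},
    {"jaw": 0.5, "x": -0.4, "y": 3, "z": 0, "roll": 0},
    {"jaw": 0.5, "x": -0.6, "y": 3.5, "z": 0, "roll": 0},
    {"jaw": 0.5, "x": -0.6, "y": 3.5, "z": 0, "roll": 0},
    {"jaw": 0.5, "x": -0.6, "y": 3.5, "z": 0, "roll": 0},
    {"jaw": 0.5, "x": -0.6, "y": 3.5, "z": 0, "roll": 0},
    {"jaw": 0.5, "x": -0.6, "y": 3.5, "z": 0, "roll": 0},
    {"jaw": 0.5, "x": -0.6, "y": 3.5, "z": 0, "roll": 0},
    {"jaw": 0.5, "x": -0.4, "y": 3.5, "z": 0, "roll": 0},
    {"jaw": 0.5, "x": 0, "y": 0.3, "z": 0, "roll": 0}
  ]
}}

```text
time_s: 4.4
position: [0.421, 0.1543, 0.0975]
orientation: [0.627, 0.779, 0.003, -0.001]
wrist_force: [0.2, -0.5, -1.8]
opening: 0.0105
grasp_force: 59.7
```

Request:
{"method": "carry_out", "body": {
  "moves": [
    {"jaw": 0.5, "x": 0, "y": 0, "z": 0, "roll": 0},
    {"jaw": 0.5, "x": 0, "y": 0, "z": 0, "roll": 0}
  ]
}}

```text
time_s: 4.57
position: [0.4218, 0.1462, 0.0964]
orientation: [0.631, 0.776, -0.0, 0.0]
wrist_force: [0.6, 0.4, -1.5]
opening: 0.0108
grasp_force: 59.7
```

```bash
python3 - <<'E'
from h import *
np.set_printoptions(precision=4,suppress=True)
d=snap('wrist','w2.png'); s=robot.get_state(); print(s['position'],s['orientation'],s['wrist_force'],s['opening'])
np.savez('w2.npz',**d)
E
```

```text
[0.4219 0.1453 0.0962] [ 0.6316  0.7753 -0.0005  0.0003] [ 0.0422  0.1923 -1.103 ] 0.010936832777774777
```

View pics/w2.png

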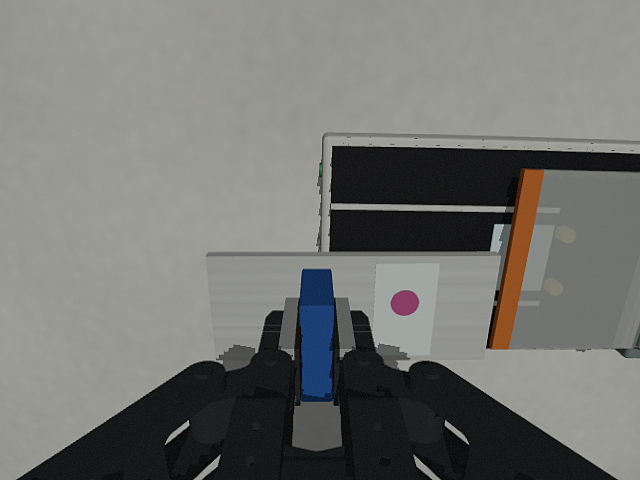

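The wrist picture shows the carrier held with its far edge at row 253 and front edge at about column 495. The upper white line is at row 207, the lip front edge runs from (523,170) to (490,348), and the studs are at (565,235) and (553,287). Next I fit these in world coordinates.

```bash
cat > fit.py <<'E'
from h import *
np.set_printoptions(precision=4,suppress=True)
def line(d,uv,z,n):
    p=atz(d,uv,z)[:,:2]; med=None
    for _ in range(4):
        vx,vy,x,y=cv2.fitLine(p.astype(np.float32),cv2.DIST_HUBER,0,.01,.01).ravel()
        r=(p-[x,y])@[-vy,vx]; p=p[np.abs(r)<max(2*np.std(r),3e-4)]
    if vx<0 or (abs(vx)<.5 and vy<0): vx,vy=-vx,-vy
    print(n,len(p),'pt',np.array([x,y]),'ang',np.degrees(np.arctan2(vy,vx)),'std',np.std((p-[x,y])@[-vy,vx])); return np.array([x,y]),np.array([vx,vy])
def vedge(g,cols,r0,r1,sign):  # strongest gradient along rows
    o=[]
    for c in cols:
        e=sign*np.diff(cv2.GaussianBlur(g[r0:r1,c-1:c+2],(3,5),0).mean(1)); i=e.argmax()
        if 0<i<len(e)-1:
            a,b,q=e[i-1:i+2]; o.append((c,r0+i+.5+.5*(a-q)/(a-2*b+q+1e-9)))
    return np.array(o)
def hedge(g,rows,c0,c1,sign): return vedge(g.T.copy(),rows,c0,c1,sign)[:,::-1]
def white(g,cols,r0,r1):
    o=[]
    for c in cols:
        w=np.clip(g[r0:r1,c]-np.median(g[r0:r1,c])-40,0,None)
        if w.sum()>0:o.append((c,(w*np.arange(r0,r1)).sum()/w.sum()))
    return np.array(o)
E
python3 - <<'E'
from fit import *
d=dict(np.load('w2.npz')); g=cv2.cvtColor(d['pixels'],cv2.COLOR_RGB2GRAY).astype(float)
R=d['pixels'][:,:,0].astype(float)-d['pixels'][:,:,2]
zt=.0962-.0129+.005
tc=np.array([.4219,.1453])
Lc=line(d,vedge(g,range(340,480),244,264,1),zt,'carrier +y edge')
Lb=line(d,vedge(g,range(215,310),244,264,-1),zt,'carrier +y edge(over table)')
Fr=line(d,hedge(g,range(262,345),470,512,-1),zt,'front')
W=line(d,white(g,range(335,495),198,218),.03,'white +y')
Lp=line(d,hedge(R,range(175,340),480,530,1),.043,'lip front top')
V=line(d,hedge(g,range(280,292),300,340,1),.03,'x')if 0 else None
x=Lc[1]; y=np.array([-x[1],x[0]])
xi=W[1]; yi=np.array([-xi[1],xi[0]])
print('carrier edge y off from tcp',(Lc[0]-tc)@y,'front off x',(Fr[0]-tc)@x)
print('bed centre y rel tcp (imager axes)',(W[0]-tc)@yi-.0285,'lip x rel tcp',(Lp[0]-tc)@xi)
E
```

```text
carrier +y edge 140 pt [0.4546 0.1781] ang 11.757113 std 2.1364086020430004e-05
carrier +y edge(over table) 95 pt [0.3969 0.166 ] ang 11.753399 std 1.301726489650758e-05
front 68 pt [0.4951 0.1653] ang 101.80692 std 3.913014835145632e-05
white +y 160 pt [0.4687 0.1837] ang 10.850976 std 6.335416774125775e-05
lip front top 131 pt [0.5186 0.1804] ang 99.00191 std 0.0005488470862914478
carrier edge y off from tcp 0.025448105018633056 front off x 0.07569654837852598
bed centre y rel tcp (imager axes) 0.0003845553433233992 lip x rel tcp 0.10157940009140963
```

Request:
{"method": "carry_out", "body": {
  "moves": [
    {"jaw": 0.5, "x": 0, "y": 0, "z": -2, "roll": -0.016},
    {"jaw": 0.5, "x": 0, "y": 0, "z": -1.5, "roll": 0},
    {"jaw": 0.5, "x": 0, "y": 0, "z": -1, "roll": 0},
    {"jaw": 0.5, "x": 0, "y": 0, "z": -0.5, "roll": 0},
    {"jaw": 0.5, "x": 0, "y": 0, "z": 0, "roll": 0},
    {"jaw": 0.5, "x": 0, "y": 0, "z": 0, "roll": 0},
    {"jaw": 0.5, "x": 0, "y": 0, "z": 0, "roll": 0}
  ]
}}

```text
time_s: 5.2
position: [0.4226, 0.1468, 0.047]
orientation: [0.637, 0.771, 0.001, 0.0]
wrist_force: [-0.5, -0.1, -1.4]
opening: 0.0106
grasp_force: 59.8
```

```bash
python3 - <<'E'
from fit import *
d=snap('wrist','w3.png'); s=robot.get_state(); print(s['position'],s['orientation'],s['wrist_force'],s['opening'])
np.savez('w3.npz',**d); np.save('s3.npy',s['position'])
E
```

```text
[0.4227 0.1469 0.047 ] [0.6373 0.7706 0.0007 0.0005] [ 1.1267  0.2572 -1.1767] 0.011094842632557845
```

View pics/w3.png

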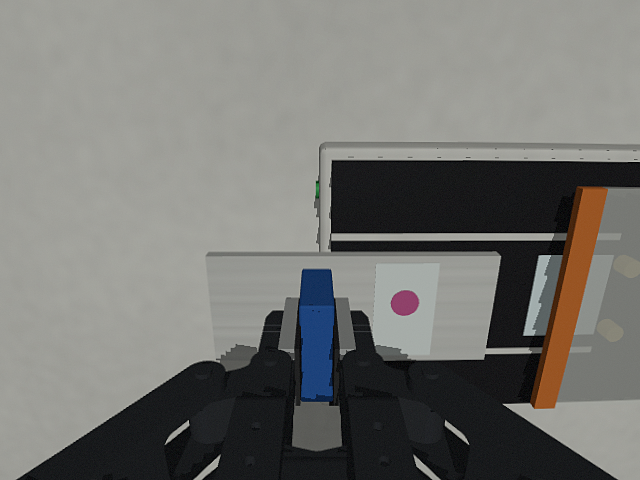

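The carrier is now low behind the lip. The upper line is at row 237, the lower line is visible ahead of it at row 352, and the lip front runs from (577,190) to (535,405).

```bash
python3 - <<'E'
from fit import *
d=dict(np.load('w3.npz')); g=cv2.cvtColor(d['pixels'],cv2.COLOR_RGB2GRAY).astype(float)
R=d['pixels'][:,:,0].astype(float)-d['pixels'][:,:,2]
tc=np.load('s3.npy'); zt=tc[2]-.0129+.005; tc=tc[:2]
Lc=line(d,vedge(g,range(345,480),245,262,1),zt,'carrier +y edge')
Fr=line(d,hedge(g,range(262,345),470,512,-1),zt,'front')
Ln=line(d,vedge(g,range(445,480),345,368,-1),zt,'carrier -y edge')
W=line(d,white(g,range(335,560),229,244),.03,'white +y')
W2=line(d,white(g,range(500,530),342,362),.03,'white -y')
Lp=line(d,hedge(R,range(192,400),520,590,1),.043,'lip')
x=Lc[1]; y=np.array([-x[1],x[0]]); xi=W[1]; yi=np.array([-xi[1],xi[0]])
fc=Lc[0]-.025*y+x*((Fr[0]-Lc[0])@x)
print('front mid',fc,'front x off',(fc-tc)@x)
print('lat err carrier-centre vs +line/-line', (fc-W[0])@yi+.0285,(fc-W2[0])@yi-.0285,'sep',(W[0]-W2[0])@yi,'carrier w',(Lc[0]-Ln[0])@y)
print('tilt deg',np.degrees(np.arctan2(x[1],x[0])-np.arctan2(xi[1],xi[0])))
print('travel front->lip',(Lp[0]-fc)@xi,'xi',xi)
E
```

```text
carrier +y edge 135 pt [0.4495 0.1769] ang 10.739646 std 9.394675348123757e-06
front 83 pt [0.4965 0.163 ] ang 100.70228 std 2.9026613816518287e-05
carrier -y edge 35 pt [0.4917 0.1322] ang 10.700167 std 1.6655836071982905e-05
white +y 172 pt [0.4619 0.1823] ang 10.741525 std 4.7364700183120104e-05
white -y 29 pt [0.52   0.1354] ang 10.8273535 std 1.4486821806743548e-05
lip 206 pt [0.5181 0.1836] ang 101.64159 std 0.0012269245630175264
front mid [0.497  0.1605] front x off 0.07558489257454053
lat err carrier-centre vs +line/-line 0.00053661875 0.00039399043 sep 0.05685737 carrier w 0.051867127
tilt deg -0.001878302
travel front->lip 0.024981422 xi [0.9825 0.1864]
```

The camera also sees the +y side face, so the detected +y edge is the lower one; that explains the 51.9 mm width. The carrier therefore sits about 1.4 mm toward -y. I'll correct that and probe down to the bed.

Request:
{"method": "carry_out", "body": {
  "moves": [
    {"jaw": 0.5, "x": -0.03, "y": 0.14, "z": -0.2, "roll": 0},
    {"jaw": 0.5, "x": 0.49, "y": 0.09, "z": -0.1, "roll": 0},
    {"jaw": 0.5, "x": 0.49, "y": 0.09, "z": 0, "roll": 0},
    {"jaw": 0.5, "x": 0, "y": 0, "z": 0, "roll": 0},
    {"jaw": 0.5, "x": 0, "y": 0, "z": -0.05, "roll": 0},
    {"jaw": 0.5, "x": 0, "y": 0, "z": -0.05, "roll": 0},
    {"jaw": 0.5, "x": 0, "y": 0, "z": 0, "roll": 0}
  ]
}}

```text
time_s: 5.83
position: [0.432, 0.1502, 0.0429]
orientation: [0.637, 0.771, 0.0, 0.0]
wrist_force: [-0.7, -0.4, 3.4]
opening: 0.0108
grasp_force: 60.4
```

```bash
cat > m.py <<'E'
from fit import *
import sys
d=snap('wrist',sys.argv[1]+'.png'); s=robot.get_state(); tc=s['position']; print(tc,s['orientation'],s['wrist_force'],s['opening'])
g=cv2.cvtColor(d['pixels'],cv2.COLOR_RGB2GRAY).astype(float)
zt=tc[2]-.0129+.005; tc=tc[:2]; W0=proj(d,[[.4619,.1823,.03],[.4815,.186,.03],[.52,.1354,.03]])
print(W0)
Lc=line(d,vedge(g,range(345,480),245,262,1),zt-.005,'carrier +y edge')
Ln=line(d,vedge(g,range(445,475),345,368,-1),zt,'carrier -y edge')
r=int(W0[1,1]); W=line(d,white(g,range(345,480),r-7,min(r+8,250)),.03,'white +y')
x=Lc[1]; y=np.array([-x[1],x[0]]); xi=W[1]; yi=np.array([-xi[1],xi[0]])
c=(Lc[0]+Ln[0])/2; c2=Lc[0]-.025*y
print('w',(Lc[0]-Ln[0])@y,'lat err',(c2-W[0])@yi+.0285,(Ln[0]+.025*y-W[0])@yi+.0285,'tilt',np.degrees(np.arctan2(x[1],x[0])-np.arctan2(xi[1],xi[0])))
E
python3 m.py w4
```

```text
[0.432  0.1502 0.0429] [0.6371 0.7707 0.0005 0.0004] [ 0.1036 -0.3402  4.6089] 0.010704215463206759
[[400.4651 243.864 ]
 [448.4807 243.9193]
 [495.1127 359.1265]]
carrier +y edge 135 pt [0.4576 0.1782] ang 10.786871 std 6.62161238137699e-06
carrier -y edge 30 pt [0.5024 0.1341] ang 10.703107 std 3.3363434573711325e-05
white +y 135 pt [0.4668 0.1826] ang 9.654317 std 0.00023386774003786954
w 0.05166558 lat err 0.00070512854 -0.00025347061 tilt 1.1325545
```

```bash
python3 - <<'E'
import cv2
i=cv2.imread('pics/w4.png')[225:385,320:560]
cv2.imwrite('pics/w4c.png',cv2.resize(i,None,fx=3.3,fy=3.3,interpolation=cv2.INTER_NEAREST))
E
```

```text
(no output)
```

View pics/w4c.png

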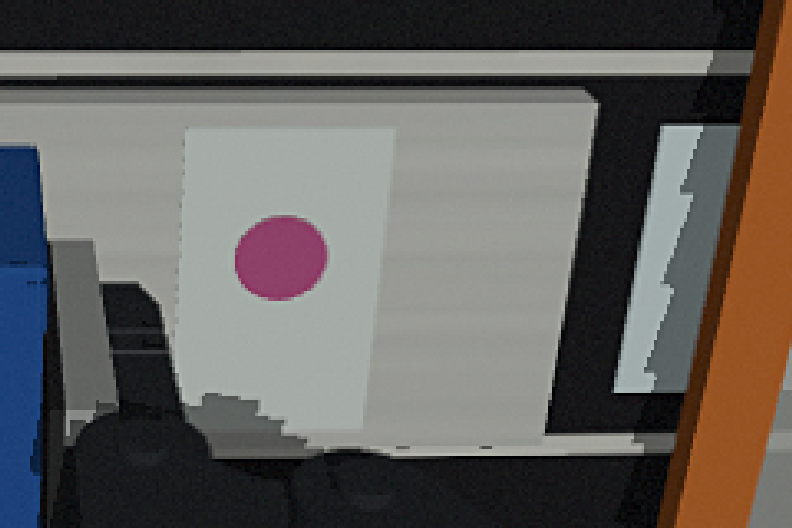

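The crop confirms the side-face strip (crop rows 89–103). The upper line is centred on crop row 63, which puts the lateral error at about 0.3 mm with the tilt near zero. Sliding in.

Request:
{"method": "carry_out", "body": {
  "moves": [
    {"jaw": 0.5, "x": 0, "y": -0.02, "z": 0.08, "roll": 0},
    {"jaw": 0.5, "x": 0.49, "y": 0.093, "z": 0, "roll": 0},
    {"jaw": 0.5, "x": 0.49, "y": 0.093, "z": 0, "roll": 0},
    {"jaw": 0.5, "x": 0.49, "y": 0.093, "z": 0, "roll": 0},
    {"jaw": 0.5, "x": 0.49, "y": 0.093, "z": 0, "roll": 0},
    {"jaw": 0.5, "x": 0.49, "y": 0.093, "z": 0, "roll": 0},
    {"jaw": 0.5, "x": 0.49, "y": 0.093, "z": 0, "roll": 0},
    {"jaw": 0.5, "x": 0.49, "y": 0.093, "z": 0, "roll": 0},
    {"jaw": 0.5, "x": 0, "y": 0, "z": 0, "roll": 0},
    {"jaw": 0.5, "x": 0, "y": 0, "z": 0, "roll": 0}
  ]
}}

```text
time_s: 6.72
position: [0.4659, 0.1563, 0.043]
orientation: [0.637, 0.771, 0.0, -0.0]
wrist_force: [0.2, 0.4, -1.3]
opening: 0.011
grasp_force: 59.7
```

```bash
python3 - <<'E'
from h import *
snap('wrist','w5.png'); s=robot.get_state(); print(s['position'],s['orientation'],s['wrist_force'],s['opening'])
i=cv2.imread('pics/w5.png')[215:395,320:560]
cv2.imwrite('pics/w5c.png',cv2.resize(i,None,fx=3.3,fy=3.3,interpolation=cv2.INTER_NEAREST))
E
```

```text
[0.46567764 0.15627674 0.04303422] [ 6.37169895e-01  7.70723375e-01 -3.23846302e-05 -5.35650202e-05] [ 1.18339303  0.17657945 -0.46805404] 0.010767373999047607
```

View pics/w5c.png

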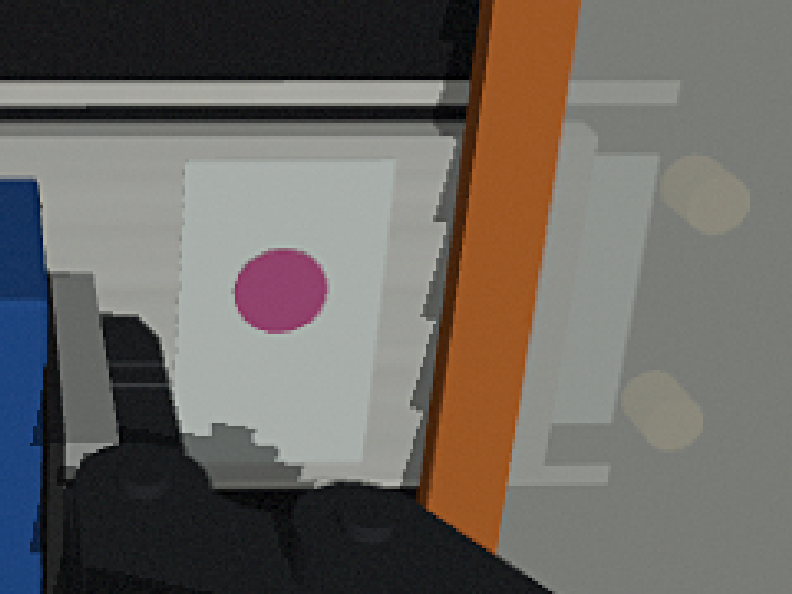

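The front edge is under the clear leaf at crop column 590, ahead of the lip, with the studs at (690,195) and (665,410) and parallel gaps. About 10 mm is left.

Request:
{"method": "carry_out", "body": {
  "moves": [
    {"jaw": 0.5, "x": 0.29, "y": 0.056, "z": 0, "roll": 0},
    {"jaw": 0.5, "x": 0.29, "y": 0.056, "z": 0, "roll": 0},
    {"jaw": 0.5, "x": 0.1, "y": 0.019, "z": 0, "roll": 0},
    {"jaw": 0.5, "x": 0.1, "y": 0.019, "z": 0, "roll": 0},
    {"jaw": 0.5, "x": 0, "y": 0, "z": 0, "roll": 0},
    {"jaw": 0.5, "x": 0, "y": 0, "z": 0, "roll": 0}
  ]
}}

```text
time_s: 7.27
position: [0.4735, 0.1577, 0.0431]
orientation: [0.637, 0.771, -0.0, -0.0]
wrist_force: [-0.3, 0.5, -1.5]
opening: 0.0108
grasp_force: 59.7
```

Request:
{"method": "carry_out", "body": {
  "moves": [
    {"jaw": 0.5, "x": 0.1, "y": 0.019, "z": 0, "roll": 0},
    {"jaw": 0.5, "x": 0.1, "y": 0.019, "z": 0, "roll": 0},
    {"jaw": 0.5, "x": 0, "y": 0, "z": 0, "roll": 0},
    {"jaw": 0.5, "x": 0, "y": 0, "z": 0, "roll": 0}
  ]
}}

```text
time_s: 7.6
position: [0.4756, 0.1582, 0.0431]
orientation: [0.637, 0.771, 0.0, 0.0]
wrist_force: [0.4, -0.3, -1.3]
opening: 0.011
grasp_force: 59.7
```

Request:
{"method": "carry_out", "body": {
  "moves": [
    {"jaw": 0.5, "x": 0.1, "y": 0.019, "z": 0, "roll": 0},
    {"jaw": 0.5, "x": 0, "y": 0, "z": 0, "roll": 0},
    {"jaw": 0.5, "x": 0, "y": 0, "z": 0, "roll": 0}
  ]
}}

```text
time_s: 7.85
position: [0.4766, 0.1583, 0.0432]
orientation: [0.637, 0.771, 0.0, 0.0]
wrist_force: [0.5, -0.8, -1.5]
opening: 0.0105
grasp_force: 59.7
```

Request:
{"method": "carry_out", "body": {
  "moves": [
    {"jaw": 0.5, "x": 0.1, "y": 0.019, "z": 0, "roll": 0},
    {"jaw": 0.5, "x": 0, "y": 0, "z": 0, "roll": 0},
    {"jaw": 0.5, "x": 0, "y": 0, "z": 0, "roll": 0}
  ]
}}

```text
time_s: 8.1
position: [0.4775, 0.1585, 0.0431]
orientation: [0.637, 0.771, 0.0, 0.0]
wrist_force: [0.1, -0.1, -1.3]
opening: 0.0107
grasp_force: 59.7
```

Request:
{"method": "carry_out", "body": {
  "moves": [
    {"jaw": 0.5, "x": 0.05, "y": 0.01, "z": 0, "roll": 0},
    {"jaw": 0.5, "x": 0, "y": 0, "z": 0, "roll": 0},
    {"jaw": 0.5, "x": 0, "y": 0, "z": 0, "roll": 0}
  ]
}}

```text
time_s: 8.35
position: [0.4777, 0.1585, 0.0431]
orientation: [0.637, 0.771, -0.0, -0.0]
wrist_force: [-1.8, -0.2, 0.5]
opening: 0.0109
grasp_force: 59.9
```

Contact begins. I'll nudge further to confirm the stops, checking both the force and the picture.

Request:
{"method": "carry_out", "body": {
  "moves": [
    {"jaw": 0.5, "x": 0.05, "y": 0.01, "z": 0, "roll": 0},
    {"jaw": 0.5, "x": 0, "y": 0, "z": 0, "roll": 0},
    {"jaw": 0.5, "x": 0, "y": 0, "z": 0, "roll": 0}
  ]
}}

```text
time_s: 8.6
position: [0.4776, 0.1585, 0.043]
orientation: [0.637, 0.771, -0.001, -0.0]
wrist_force: [-4.2, 0.2, 1.9]
opening: 0.0109
grasp_force: 60.2
```

```bash
python3 - <<'E'
from h import *
snap('wrist','w6.png'); s=robot.get_state(); print(s['position'],s['orientation'],s['wrist_force'],s['moment'])
i=cv2.imread('pics/w6.png')[215:395,320:560]
cv2.imwrite('pics/w6c.png',cv2.resize(i,None,fx=3.3,fy=3.3,interpolation=cv2.INTER_NEAREST))
E
```

```text
[0.47770693 0.15853189 0.04300538] [ 6.37162159e-01  7.70729378e-01 -7.06696725e-04 -3.31486863e-04] [-3.56167482  0.09880978  2.17108349] [-0.14192339  0.79310063 -0.05750583]
```

View pics/w6c.png

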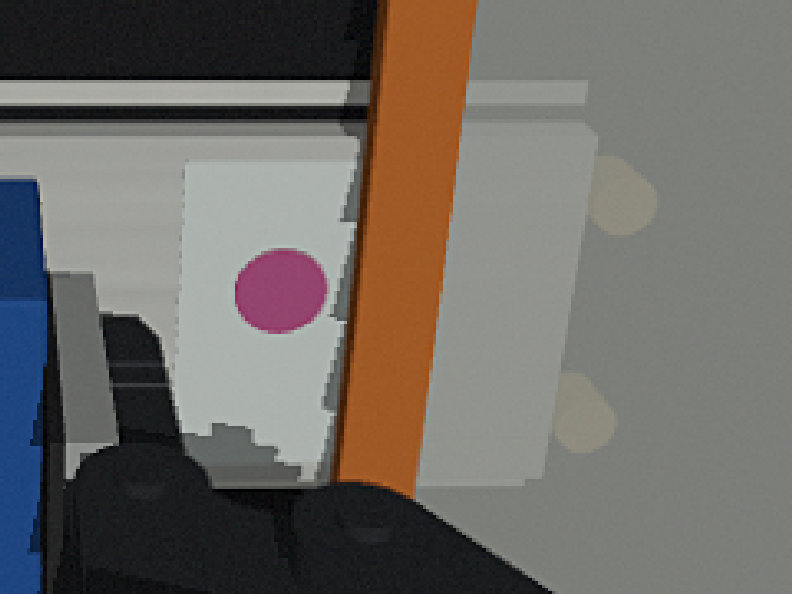

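The carrier front edge meets both studs, at crop (597,190) and (560,400), it is parallel to the lines, and the lip is level. Now I press down.

Request:
{"method": "carry_out", "body": {
  "moves": [
    {"jaw": 0.5, "x": 0, "y": 0, "z": -0.05, "roll": 0},
    {"jaw": 0.5, "x": 0, "y": 0, "z": 0, "roll": 0},
    {"jaw": 0.5, "x": 0, "y": 0, "z": 0, "roll": 0},
    {"jaw": 0.5, "x": 0, "y": 0, "z": 0, "roll": 0}
  ]
}}

```text
time_s: 8.98
position: [0.4777, 0.1585, 0.0429]
orientation: [0.637, 0.771, -0.001, -0.0]
wrist_force: [-6.1, -1.3, 5.7]
opening: 0.0109
grasp_force: 60.8
```

Request:
{"method": "carry_out", "body": {
  "moves": [
    {"jaw": 0.5, "x": -0.02, "y": 0, "z": -0.06, "roll": 0},
    {"jaw": 0.5, "x": 0, "y": 0, "z": 0, "roll": 0},
    {"jaw": 0.5, "x": 0, "y": 0, "z": 0, "roll": 0},
    {"jaw": 0.5, "x": 0, "y": 0, "z": 0, "roll": 0},
    {"jaw": 0.5, "x": 0, "y": 0, "z": 0, "roll": 0},
    {"jaw": 0.5, "x": 0, "y": 0, "z": 0, "roll": 0}
  ]
}}

```text
time_s: 9.48
position: [0.4777, 0.1585, 0.0429]
orientation: [0.637, 0.771, -0.001, 0.0]
wrist_force: [-6.7, -2.0, 10.8]
opening: 0.0111
grasp_force: 61.5
```

```bash
python3 - <<'E'
from fit import *
F=[]
for i in range(4):
    d=snap('wrist'); F.append(robot.get_state()['wrist_force'])
print(np.array(F)); cv2.imwrite('pics/w7.png',d['pixels'][:,:,::-1])
s=robot.get_state(); zt=.035
g=cv2.cvtColor(d['pixels'],cv2.COLOR_RGB2GRAY).astype(float)
Lc=line(d,vedge(g,range(345,410),248,258,1),.03,'+y edge')
W=line(d,white(g,range(340,410),236,248),.03,'white')
x=Lc[1];y=np.array([-x[1],x[0]]); print((Lc[0]-W[0])@y+.0035)
h=[235,260]; print(g[h[0]:h[1],380].astype(int))
E
```

```text
[[-7.2705 -3.0803 11.2042]
 [-7.2698 -2.0635 10.5342]
 [-6.8287 -1.9899 10.7048]
 [-7.9464 -1.8761 11.097 ]]
+y edge 65 pt [0.4973 0.1854] ang 10.842397 std 4.591837628135641e-06Traceback (most recent call last):
  File "<stdin>", line 9, in <module>
  File "fit.py", line 4, in line
    p=atz(d,uv,z)[:,:2]; med=None
      ~~~^^^^^^^^
  File "h.py", line 13, in atz
    o,r=ray(d,uv); return o+r*((z-o[2])/r[:,2])[:,None]
        ~~~^^^^^^
  File "h.py", line 9, in ray
    n=cv2.undistortPoints(uv,d['intrinsics'],d['dist_coeffs']).reshape(-1,2)
      ~~~~~~~~~~~~~~~~~~~^^^^^^^^^^^^^^^^^^^^^^^^^^^^^^^^^^^^^
cv2.error: OpenCV(4.12.0) /io/opencv/modules/calib3d/src/undistort.dispatch.cpp:347: error: (-215:Assertion failed) CV_IS_MAT(_src) && CV_IS_MAT(_dst) && (_src->rows == 1 || _src->cols == 1) && (_dst->rows == 1 || _dst->cols == 1) && _src->cols + _src->rows - 1 == _dst->rows + _dst->cols - 1 && (CV_MAT_TYPE(_src->type) == CV_32FC2 || CV_MAT_TYPE(_src->type) == CV_64FC2) && (CV_MAT_TYPE(_dst->type) == CV_32FC2 || CV_MAT_TYPE(_dst->type) == CV_64FC2) in function 'cvUndistortPointsInternal'
```

Request:
{"method": "carry_out", "body": {
  "moves": [
    {"jaw": 0.5, "x": -0.03, "y": -0.005, "z": 0.01, "roll": 0},
    {"jaw": 0.5, "x": 0, "y": 0, "z": 0, "roll": 0},
    {"jaw": 0.5, "x": 0, "y": 0, "z": 0, "roll": 0},
    {"jaw": 0.5, "x": 0, "y": 0, "z": 0, "roll": 0},
    {"jaw": 0.5, "x": 0, "y": 0, "z": 0, "roll": 0},
    {"jaw": 0.5, "x": 0, "y": 0, "z": 0, "roll": 0}
  ]
}}

```text
time_s: 10.18
position: [0.4777, 0.1585, 0.0429]
orientation: [0.637, 0.771, -0.001, 0.0]
wrist_force: [-5.5, -1.4, 9.7]
opening: 0.011
grasp_force: 61.2
```

```bash
python3 - <<'E'
from h import *
F=[]
for i in range(4):
    d=snap('wrist','w8.png'); F.append(robot.get_state()['wrist_force'])
print(np.round(F,1),robot.get_state()['position'])
E
```

```text
[[-5.9 -1.3  9.5]
 [-6.6 -1.4  9.2]
 [-6.4 -1.1  8.8]
 [-6.2 -1.8  9. ]] [0.47764864 0.1585253  0.04288258]
```

```bash
python3 -c "
from station import order
print(order.hand_in())"
```

```text
the job is handed in; nothing more can be done
None
```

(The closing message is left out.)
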